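Crank the bench engine with its key

TASK

Start the engine that stands on the bench: take the red-headed key out of the wooden key block, push it all the way home into the key switch on the grey start panel - the lock is gummy and may want a little rocking to get past its sticking pins, but do not ram it - and only then turn it a quarter turn clockwise, against the spring, to START. Keep it there: finish while still gripping the key and holding it turned, since it springs back if let go. Leave the other two keys and the rest of the bench where they are and do not press the red stop button.

Things in the scene. Friction and masses are not known exactly. Their poses are not given: they have to be found in the camera images.
- red_key_head (a point): centre of the red plastic head of the key to use; head 30 (y) x 12 (x) x 40 mm tall. Key axes: z up out of the head, y along the blade's width, x across its thickness; grip it across x, the 12 mm. The key stands upright, blade down, and is the same after half a turn about z, also for the switch.
- red_key_tip (a point): middle of the red key's blade tip, 56 mm below the head's centre; axes as the head's. Flat steel blade 12 (y) x 4 (x) mm, 30 mm long, narrowed over its lowest 8 mm to 4 x 2 mm at the tip. Between blade and head a steel shoulder, 16 (y) x 10 (x) x 6 mm tall.
- red_key: the red key as a whole, about 45 g; origin at the blade tip, axes as the head's.
- black_key_head (a point): centre of the head of a black-headed key of the same make and size, standing in the same block; leave it.
- blue_key_head (a point): centre of the head of a blue-headed key of the same make and size, standing in the same block; leave it.
- key_block: fixed hardwood block, 56 (x) x 172 (y) x 42 mm tall; origin at the centre of its underside. In its top three slots, 35 mm deep, 6 (x) x 14.5 (y) mm, at y = -50, 0, +50 mm, one key in each (which is where varies), its shoulder resting on the top: heads begin 6 mm above the block.
- keyway (a point): centre of the keyway's mouth, on the face of the brass lock cylinder, 104 mm above the table. Axes: z up, y along the keyway and x across it at OFF, as at the start. Keyway 13.5 (y) x 5.5 (x) mm, 34 mm deep, mouth bevelled 2 mm wider all round. Key home: 30 mm of blade in, shoulder on this face, head centre 26 mm above this point; it then has about 0.13 rad of turning play each way.
- lock_pins (a point): inside the lock, 11 mm below the keyway's mouth: the middle of three spring pins that stick out into the keyway from its narrow ends, first met with 9, 15 and 21 mm of blade in. They are gummy: each holds up the key at some 5 to 12 N, then gives way and goes on rubbing at a few N. Rocking the key a few degrees about z or 0.5 mm along y while pressing helps.
- ignition (a joint): turn of the lock cylinder in rad, clockwise seen from above: 0 OFF, 1.57 the stop at START. A spring, 0.03 N m at OFF to 0.1 N m at START, returns it. It lags behind the key by the play and the give of the grip: to rest firmly at the stop, turn the key some 1.7 to 1.8 rad.
- start_panel: fixed base plate with the start panel, a grey steel box 150 (x) x 170 (y) mm, top 96 mm above the table, and 160 mm to the switch's +y side an engine 350 mm tall. Origin on the table below the keyway, axes as the keyway's. Switch: chromed nut 42 mm across, level with the lock's face, red ring at its foot, white tick at OFF (+y), green at START (+x).
- stop_button (a joint): travel of the red stop button on a yellow base, 60 mm to the -y side of the keyway, its top 22 mm above the panel: 0 out, 0.005 m pressed; leave it.
- grease_tin: red grease tin with a white band, 80 mm across, 100 mm tall, loose on the table; origin at the centre of its underside; leave it.
- saucepan: open stainless saucepan, 160 mm across, 95 mm tall, with a black side handle 120 mm long, loose on the table; origin at the centre of its underside; leave it.
- tape_roll: grey roll of tape lying flat, 110 mm across, 48 mm tall, loose on the table; origin at the centre of its underside; leave it.
- screwdriver: orange-handled screwdriver, 210 mm long, lying along its x axis, loose on the table; origin at the centre of its underside; leave it.

How it is judged:
On the way, in this order (a step that is already met when the one before it is completed fails the run):
1. the red key is fully home in the switch, which is still at OFF (z of red_key_tip in the frame of keyway below -0.027 m and horizontal distance between red_key_tip and keyway below 0.004 m and angle between red_key_tip's own z axis and vertical below 0.12 rad and value of joint ignition below 0.3 rad), for 0.2 s.
2. the key, home and gripped, is turned to START and kept there for a second (z of red_key_tip in the frame of keyway below -0.027 m and horizontal distance between red_key_tip and keyway below 0.004 m and angle between red_key_tip's own z axis and vertical below 0.12 rad and value of joint ignition above 1.3 rad and contact force between the fingers and red_key above 2 N), for 1 s.
At the end, for the whole second after the job is handed in: Red key within 3 mm of fully home in the switch, upright within 0.12 rad; lock turned clockwise beyond 1.3 of its 1.57 rad, at rest; fingers still gripping the key (over 2 N). Other keys within 15 mm, loose bench things within 30 mm of their start; stop button not pressed (all of step 2 and velocity of joint ignition below 0.2 rad/s and distance of each of black_key_head, blue_key_head from where it was at the start of the episode below 0.015 m and distance of each of grease_tin, saucepan, tape_roll, screwdriver from where it was at the start of the episode below 0.03 m and value of joint stop_button below 0.0025 m); the arm keeps its last pose, push and grip.
It fails at once if one of the other keys is disturbed (moved more than 15 mm) (distance of any of black_key_head, blue_key_head from where it was at the start of the episode above 0.015 m).
It fails at once if something else on the bench is knocked (moved more than 30 mm) (distance of any of grease_tin, saucepan, tape_roll, screwdriver from where it was at the start of the episode above 0.03 m).
It fails at once if the stop button is pressed (value of joint stop_button above 0.0025 m).
It fails at once if the key is rammed: over 80 N between the key and the panel with its lock (contact force between red_key and start_panel above 80 N).
It fails at once if the lock is forced round before the key is home (value of joint ignition above 0.5 rad and z of red_key_tip in the frame of keyway above -0.024 m).
It also fails if it takes over 51 s, if anything falls off the work surface, if the arm or the gripper's body presses on something with over 40 N, if the wrist force passes 120 N, or if a joint passes its speed limit or range.

ROBOT

A 6-joint arm with a two-finger parallel gripper is mounted at the origin on the work surface. World frame = base frame: x ahead of the robot, y to its left, z up, the work surface at z = 0. Lengths are in m, angles in rad, forces in N, time in s.
With the tool pointing down it reaches from about 0.375 to 0.975 m from the base axis. Payload 3.8 kg.
Tool frame: the origin (TCP) lies at the very end of the fingers, on their centre line; the grasp point (between the pads) lies 19 mm behind it (bot.pinch_z is the distance from the TCP to the grasp point, in m); x points along the fingers, y is the direction in which the jaws open and shut, and the axes are right-handed (so a half turn about x gives the same grasp; the last joint's range is limited). The gripper opens to 85 mm and grips with 20 to 120 N. Pads are 22 mm wide; open, the fingers measure 114 mm over their backs; the gripper's body (76 mm by 85 mm) begins 54 mm behind the grasp point. The pads swing forward as they close: fully open they stand 13 mm farther back than shut.
Start: joints at [1.097, 0.264, 1.604, -0, 1.274, -0.037], TCP at [0.286, 0.612, 0.231] pointing down, gripper open.
Joint ranges: [-2.63, 2.63], [-0.94, 2.18], [0.31, 2.57], [-1.31, 4.45], [0, 2.66], [-2.55, 2.55]. Speed limits (rad/s): [2.57, 2.57, 3.14, 3.14, 3.14, 3.14].

INTERFACE

Orientations are given as a rotation vector (axis times angle).
In Python, from workcell import monitor, imaging, finish_job, bot gives the robot as it stands.
- The arm moves only by the tool jog_arm, never from a script. Its argument "rows" is a list of rows, each a list of 7 numbers: the shift along the tool's x, y, z in m, then the turn, a rotation vector about the tool's x, y, z in rad, then the opening in per cent of the stroke, from 0 (shut) to 100 (fully open). A call has 1 to 20 rows; each row is the pose to reach, as a shift and turn from the pose measured when the call began, along the tool's axes at that moment; what a row does not reach only later rows make up. A row lasts 1/10 s, in which the tool goes at most 50 mm and 8.59 degrees, less where a joint would pass 70% of its speed; a pose out of reach is approached as far as the arm can. A call with a gripper value outside its range is refused whole. The fingers move at their own pace and stop on an object; "force" is the grip in N (left out, the last holds). Time passes only in rows, so rows that repeat a pose let the fingers close. It gives the time, the measured TCP pose, the force and the opening at its end, in the units of the state.
- monitor.read_state(): the state, without advancing time (a new reading comes with each control period).
- imaging.read_camera(name): name is "scene" or "top" or "wrist"; returns the picture (384x512x3 uint8, blue, green, red); there is no depth.
- imaging.camera_params(name): a dict with "fx", "fy", "cx", "cy" (pixels), "T" (4x4, takes a point from camera to world coordinates); the wrist camera has in their place "T_tool_cam" (4x4, takes a point from camera to tool coordinates, whose origin is the TCP and whose axes are the tool frame's). Camera axes: x right, y down, z forward; pixel columns grow to the right and rows downward; lengths in m; the calibration is good to about 2 mm. A picture is of the moment at which its call begins: read the wrist's pose just before it. camera_params takes no time and is no camera call.
- finish_job(): hands the job in, once; it reports no verdict.
The state is a dict: "time": time; "q": joint angles; "joint_vel": joint speeds; "joint_torque": joint torques, N m; "tool_pos": TCP position; "tcp_rot": TCP orientation; "wrist_force": force on the tool from outside, world axes, zero at the start; "torque": the same for the moment, N m; "width": opening from 0.0 (shut) to 1.0 (fully open).
Only numpy, scipy, OpenCV 4.12 (cv2) and the standard library are available. Lean on these libraries where they do the work, as an engineer would, in place of code of your own. Each camera call takes 0.05 s, during which the arm holds its last target. There are 200 camera calls.

## Working session

There is one attempt and no reset: what is moved stays moved. The work goes in short steps, Python scripts to look and compute and a tool call to move; the robot and the scene stay as the last step left them, time stands still between calls to the robot, and variables do not carry over. Pictures are saved under pics/ and viewed, about 8 in all and at most 12, crops included, and the job is handed in when it is done.

Besides the shell and the picture viewer there is one more tool, called after "Call:" as a command line: name --pt "numbers of a row" for each row, then --argument value for the rest. jog_arm: Moves the arm, as the interface text tells. Its arguments: {"type":"object","properties":{"rows":{"type":"array","items":{"type":"array","items":{"type":"number"}}},"force":{"type":"number"}},"required":["rows"]}

```bash
mkdir -p pics; ls; python3 - <<'E'
from workcell import monitor, imaging, bot
import cv2, numpy as np
print(monitor.read_state())
for n in ("scene","top"):
    im=imaging.read_camera(n); cv2.imwrite(f"pics/{n}0.png",im)
    p=imaging.camera_params(n); print(n,p)
print(imaging.camera_params("wrist"), bot.pinch_z)
a=cv2.imread("pics/top0.png");cv2.imwrite("pics/top0b.png",cv2.resize(a,(800,600),interpolation=cv2.INTER_CUBIC))
a=cv2.imread("pics/scene0.png");cv2.imwrite("pics/scene0b.png",cv2.resize(a,(800,600),interpolation=cv2.INTER_CUBIC))
E
```

```text
pics
{'time': 0.0, 'q': array([ 1.09712318e+00,  2.64749632e-01,  1.60540872e+00, -1.06593842e-05,
        1.27373685e+00, -3.68858970e-02]), 'joint_vel': array([-1.40598285e-03, -1.01195299e-03,  6.99597527e-05, -1.44606962e-03,
        8.70043624e-04,  2.55794525e-04]), 'joint_torque': array([ 6.88624532e-04, -5.15119100e+01, -3.67315757e+01, -2.35722555e-04,
        1.32766124e-02,  1.43649896e-05]), 'tool_pos': array([0.28519419, 0.61095139, 0.22994569]), 'tcp_rot': array([ 0.34081866,  1.54408946, -0.34434551]), 'wrist_force': array([0.08179656, 0.83838412, 0.42086359]), 'torque': array([-0.00466876,  0.00758682, -0.04153109]), 'width': 0.9996288169008787}
scene {'fx': 491.8254133679902, 'fy': 491.8254133679902, 'cx': 253.95829510100026, 'cy': 192.94122511752917, 'T': array([[ 0.4448958 ,  0.59668632, -0.66785715,  1.38449386],
       [ 0.89557721, -0.29893716,  0.32951182, -0.59769666],
       [-0.00303213, -0.74471606, -0.66737455,  0.90777743],
       [ 0.        ,  0.        ,  0.        ,  1.        ]])}
top {'fx': 371.6419179520525, 'fy': 371.6419179520525, 'cx': 255.43244226088416, 'cy': 192.19404804473433, 'T': array([[-0.10010532, -0.9719683 ,  0.21273588,  0.3393691 ],
       [-0.99497129,  0.0985046 , -0.01813784, -0.176665  ],
       [-0.00332606, -0.21348178, -0.97694138,  1.15028625],
       [ 0.        ,  0.        ,  0.        ,  1.        ]])}
{'fx': 345.4612619742698, 'fy': 345.4612619742698, 'cx': 260.8034834889716, 'cy': 192.07723288946775, 'T_tool_cam': array([[ 8.05251487e-04, -2.66253333e-01,  9.63902752e-01,
        -1.42518970e-01],
       [ 9.99998970e-01, -9.31155418e-04, -1.09261426e-03,
         2.20424124e-04],
       [ 1.18845546e-03,  9.63902638e-01,  2.66252309e-01,
        -6.82662602e-02],
       [ 0.00000000e+00,  0.00000000e+00,  0.00000000e+00,
         1.00000000e+00]])} 0.0187
```

View pics/top0b.png

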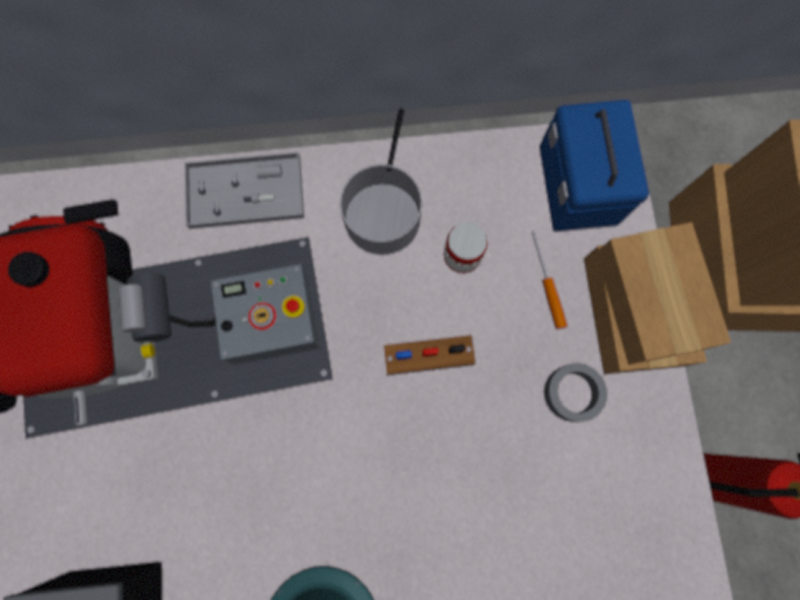

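View pics/scene0b.png

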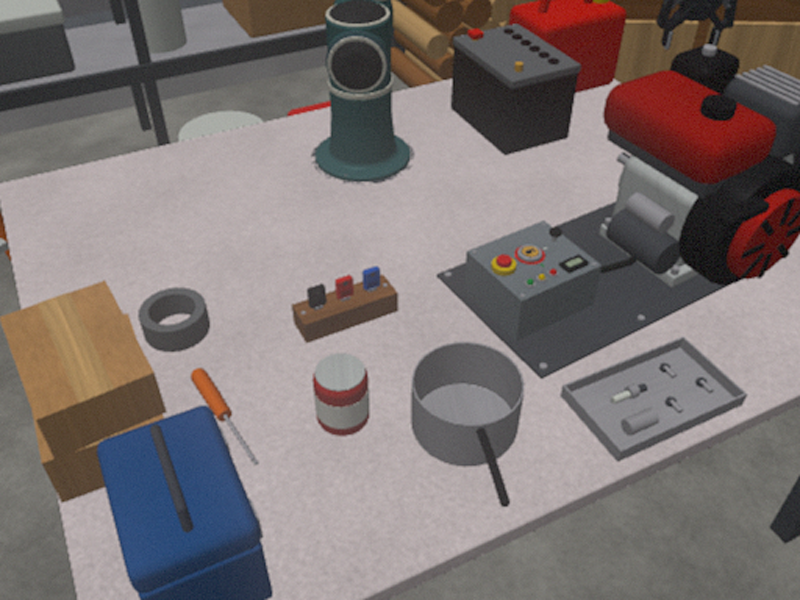

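The top view (800x600) shows the red key in the middle of the block at (430,351), blue at (404,355), black at (457,349) and the switch at (262,316). The engine is on the left, which makes that side panel +y. The scene view agrees, with the red key at (344,287) and the switch at (530,254).

```bash
cat > h.py <<'E'
import numpy as np, cv2
from scipy.spatial.transform import Rotation as R
from workcell import monitor, imaging, bot
def Tw():
    s=monitor.read_state(); T=np.eye(4); T[:3,:3]=R.from_rotvec(s['tcp_rot']).as_matrix(); T[:3,3]=s['tool_pos']
    return T
def cam(n,Tt=None):
    p=imaging.camera_params(n); return p,(p['T'] if 'T' in p else Tt@p['T_tool_cam'])
def onplane(p,T,u,v,z):
    d=T[:3,:3]@np.array([(u-p['cx'])/p['fx'],(v-p['cy'])/p['fy'],1]); o=T[:3,3]
    return o+d*(z-o[2])/d[2]
def proj(p,T,X):
    c=np.linalg.inv(T)@np.append(X,1); return np.array([p['fx']*c[0]/c[2]+p['cx'],p['fy']*c[1]/c[2]+p['cy']])
E
python3 - <<'E'
from h import *
np.set_printoptions(precision=4,suppress=True)
p,T=cam('top'); k=512/800
for n,u,v,z in [('red',430,351,.08),('blue',404,354.5,.08),('black',457,348.5,.08),('sw',262,316,.104),('stop',293,306,.118),
  ('plateA',30,430,0),('plateB',325,374,0),('blkL',387,359,.042),('blkR',473,351,.042)]:
    print(n,onplane(p,T,u*k,v*k,z))
p,T=cam('scene')
for n,u,v,z in [('red',344,287,.068),('sw',530,254,.104)]: print('s',n,onplane(p,T,u*k,v*k,z))
t=Tw();print(t)
E
```

```text
red [ 0.4711 -0.2438  0.08  ]
blue [ 0.4695 -0.1953  0.08  ]
black [ 0.4707 -0.2941  0.08  ]
sw [0.5632 0.0572 0.104 ]
stop [ 0.5731 -0.003   0.118 ]
plateA [0.4061 0.5392 0.    ]
plateB [ 0.4565 -0.0376  0.    ]
blkL [ 0.4688 -0.1627  0.042 ]
blkR [ 0.4675 -0.3282  0.042 ]
s red [ 0.472  -0.2459  0.068 ]
s sw [0.5733 0.0527 0.104 ]
[[-0.0009  0.4231  0.9061  0.2853]
 [-0.0018  0.9061 -0.4231  0.611 ]
 [-1.     -0.002  -0.      0.2301]
 [ 0.      0.      0.      1.    ]]
```

```bash
python3 - <<'E'
from h import *
np.set_printoptions(precision=3,suppress=True)
for n in('top','scene'):
    p,T=cam(n); k=800/512
    for X in ([0,0,0],[0,0,.15],[.285,.611,.23],[.285,.611,.4]): print(n,X,proj(p,T,X)*k)
p,T=cam('top')
for z in(.1,.2,.35): print(z,onplane(p,T,105*.64,385*.64,z),onplane(p,T,20*.64,390*.64,z), onplane(p,T,125*.64,570*.64,z))
p,T=cam('scene')
for z in(0,): print(onplane(p,T,505*.64,148*.64,z),onplane(p,T,365*.64,180*.64,z))
E
```

```text
top [0, 0, 0] [322.687 628.67 ]
top [0, 0, 0.15] [309.947 661.408]
top [0.285, 0.611, 0.23] [-116.399  517.692]
top [0.285, 0.611, 0.4] [-237.938  538.946]
scene [0, 0, 0] [362.146 155.222]
scene [0, 0, 0.15] [359.799  93.472]
scene [0.285, 0.611, 0.23] [685.489  52.914]
scene [0.285, 0.611, 0.4] [707.478 -32.368]
0.1 [0.466 0.345 0.1  ] [0.473 0.497 0.1  ] [0.152 0.309 0.1  ]
0.2 [0.454 0.296 0.2  ] [0.46  0.433 0.2  ] [0.17  0.263 0.2  ]
0.35 [0.436 0.221 0.35 ] [0.441 0.337 0.35 ] [0.197 0.194 0.35 ]
[0.118 0.303 0.   ] [ 0.095 -0.037  0.   ]
```

Call:
jog_arm --pt "0 -0.14 0.073 0.1 0 0 100" --pt "0 -0.14 0.073 0.3 0 0 100" --pt "0 -0.14 0.073 0.4 0 0 100" --pt "0 -0.275 0.145 0.6 0 0 100" --pt "0 -0.275 0.145 0.7 0 0 100" --pt "0 -0.275 0.145 0.8 0 0 100" --pt "0 -0.275 0.145 0.9 0 0 100" --pt "0 -0.5 0.372 1.13 0 0 100" --pt "0 -0.5 0.372 1.13 0 0 100" --pt "0 -0.5 0.372 1.13 0 0 100" --pt "0 -0.5 0.372 1.13 0 0 100" --pt "0 -0.5 0.372 1.13 0 0 100" --pt "0 -0.5 0.372 1.13 0 0 100" --pt "0 -0.5 0.372 1.13 0 0 100" --pt "0 -0.696 0.53 1.13 0 0 100" --pt "0 -0.696 0.53 1.13 0 0 100" --pt "0 -0.696 0.53 1.13 0 0 100" --pt "0 -0.696 0.53 1.13 0 0 100" --pt "0 -0.696 0.53 1.13 0 0 100" --pt "0 -0.696 0.53 1.13 0 0 100"

```text
time: 2.1
tool_pos: [0.4716, -0.249, 0.2309]
tcp_rot: [1.206, 1.207, -1.212]
wrist_force: [0.1, 1.0, -0.5]
width: 1.004
```

```bash
python3 - <<'E'
from h import *
np.set_printoptions(precision=4,suppress=True)
t=Tw();np.save('t1.npy',t);im=imaging.read_camera('wrist');cv2.imwrite('pics/w1.png',im);print(t)
cv2.imwrite('pics/w1b.png',cv2.resize(im,(800,600),interpolation=cv2.INTER_CUBIC))
s=monitor.read_state();print(s['time'],s['q'],s['wrist_force'])
E
```

```text
[[-0.0011  1.     -0.0008  0.4716]
 [-0.0038 -0.0008 -1.     -0.249 ]
 [-1.     -0.0011  0.0038  0.2309]
 [ 0.      0.      0.      1.    ]]
2.15 [-0.5275 -0.007   1.909  -0.0025  1.2407 -0.5265] [0.5709 1.2797 0.134 ]
```

View pics/w1b.png

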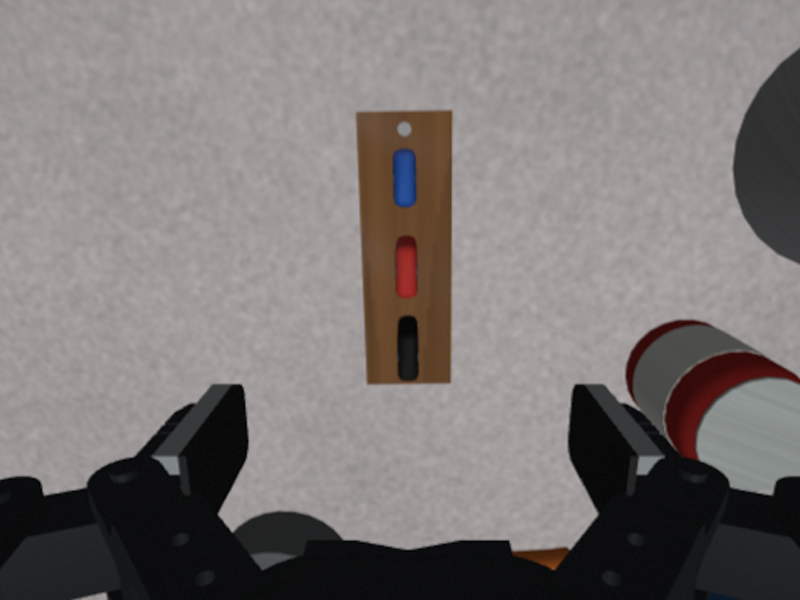

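The wrist view shows the block straight ahead, with blue at (404,178), red at (406,267) and black at (408,348). The grease tin is to the right and clear of the jaws.

```bash
python3 - <<'E'
from h import *
np.set_printoptions(precision=4,suppress=True)
t=np.load('t1.npy');p,T=cam('wrist',t);im=cv2.imread('pics/w1.png').astype(int)
b,g,r=im[...,0],im[...,1],im[...,2]
k=.64
for n,m in (('red',(r-g>70)&(r-b>70)),('blue',(b-r>40))):
    m=m.copy();m[:60]=0;m[245:]=0;m[:,:240]=0;m[:,300:]=0
    ys,xs=np.where(m)
    # full extents
    print(n,xs.min(),xs.max(),ys.min(),ys.max())
    c=cv2.minAreaRect(np.c_[xs,ys].astype(np.float32));print(c)
    # bright top face
    v=(r if n=='red' else b)[m]; th=np.percentile(v,60)*.85
    sel=v>th; print('top ctr',xs[sel].mean(),ys[sel].mean(),onplane(p,T,xs[sel].mean(),ys[sel].mean(),.088))
for n,X in (('r',[.4711,-.2438,.088]),): print(proj(p,T,X))
for u,v in((357,113),(451,111),(451,383),(368,383)): print(onplane(p,T,u*k,v*k,.042))
p,T=cam('top');print('tin',onplane(p,T,467*k,240*k,.1))
E
```

```text
red 254 266 158 190
((260.0, 174.0), (32.0, 12.0), 90.0)
top ctr 259.77597402597405 174.9512987012987 [ 0.4697 -0.2456  0.088 ]
blue 252 265 96 131
((258.5, 113.5), (35.0, 13.0), 90.0)
top ctr 258.8 114.76231884057971 [ 0.469  -0.1958  0.088 ]
[261.436  172.8824]
[ 0.4413 -0.1606  0.042 ]
[ 0.4959 -0.1597  0.042 ]
[ 0.4993 -0.3309  0.042 ]
[ 0.444  -0.3309  0.042 ]
tin [ 0.6714 -0.3358  0.1   ]
```

Call:
jog_arm --pt "0.04 -0.0014 -0.0042 -0.017 0 0 100" --pt "0.08 -0.0014 -0.0042 -0.017 0 0 100" --pt "0.12 -0.0014 -0.0042 -0.017 0 0 70" --pt "0.15 -0.0014 -0.0042 -0.017 0 0 50" --pt "0.1795 -0.0014 -0.0042 -0.017 0 0 50" --pt "0.1795 -0.0014 -0.0042 -0.017 0 0 50" --pt "0.1795 -0.0014 -0.0042 -0.017 0 0 50" --force 60

```text
time: 2.85
tool_pos: [0.4686, -0.2412, 0.051]
tcp_rot: [1.194, 1.22, -1.199]
wrist_force: [0.2, -0.4, 0.3]
width: 0.502
```

```bash
python3 - <<'E'
from h import *
np.set_printoptions(precision=4,suppress=True)
t=Tw();im=imaging.read_camera('wrist');cv2.imwrite('pics/w2b.png',cv2.resize(im,(800,600),interpolation=cv2.INTER_CUBIC));print(t)
p,T=cam('wrist',t)
b,g,r=[im[...,i].astype(int) for i in range(3)]
ys,xs=np.where((r-g>70)&(r-b>70)&(np.abs(np.arange(512)-256)<80)[None]);print(xs.min(),xs.max(),ys.min(),ys.max())
print(proj(p,T,[.470,-.2455,.088])/.64)
E
```

```text
[[-0.0038  0.9998  0.0179  0.4686]
 [-0.0003  0.0179 -0.9998 -0.2412]
 [-1.     -0.0038  0.0002  0.051 ]
 [ 0.      0.      0.      1.    ]]
251 282 268 343
[416.5777 485.3332]
```

View pics/w2b.png

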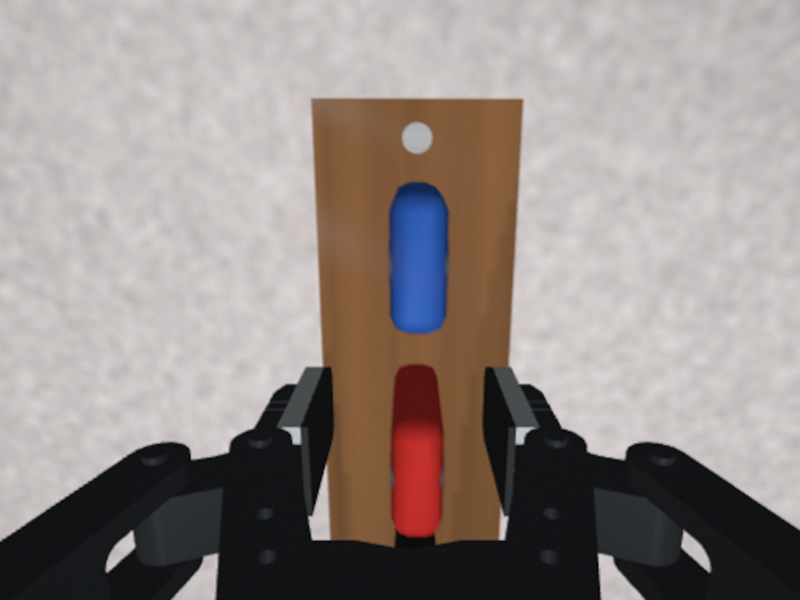

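Red key sits centred between the pads (x 417 px), but it lies about 4 mm further back along y than the TCP. I'll check that from the edges.

```bash
python3 - <<'E'
from h import *
np.set_printoptions(precision=4,suppress=True)
s=monitor.read_state();print(s['tool_pos'],s['joint_vel'])
t=Tw();p,T=cam('wrist',t)
for y in(-.2105,-.1805,-.2305,-.2605): print(y,[(proj(p,T,[.47,y,z])/.64).round(1) for z in(.088,.048)])
for v in (205,332,420): print(v,onplane(p,T,417*.64,v*.64,.088))
for v in (98,): print(v,onplane(p,T,417*.64,v*.64,.042))
im=cv2.imread('pics/w2b.png');print([(v,int(im[v,417,2]),int(im[v,417,0])) for v in range(180,560,10)])
E
```

```text
[ 0.4699 -0.2421  0.0524] [-0.0055 -0.0196 -0.0279 -0.0038 -0.0062 -0.0032]
-0.2105 [array([414.4, 331.7]), array([412.9, 285.2])]
-0.1805 [array([417.5, 185. ]), array([415. , 175.4])]
-0.2305 [array([412.6, 418.3]), array([411.5, 352.1])]
-0.2605 [array([410.1, 534.4]), array([409.7, 444.3])]
205 [ 0.47   -0.1843  0.088 ]
332 [ 0.4705 -0.2106  0.088 ]
420 [ 0.471  -0.2309  0.088 ]
98 [ 0.4702 -0.1607  0.042 ]
[(180, 116, 57), (190, 18, 80), (200, 32, 136), (210, 43, 168), (220, 47, 178), (230, 49, 179), (240, 51, 180), (250, 53, 181), (260, 56, 182), (270, 58, 183), (280, 58, 184), (290, 58, 186), (300, 56, 187), (310, 55, 187), (320, 55, 188), (330, 40, 163), (340, 129, 58), (350, 131, 59), (360, 132, 59), (370, 87, 17), (380, 86, 17), (390, 87, 18), (400, 87, 18), (410, 87, 17), (420, 98, 19), (430, 146, 31), (440, 181, 41), (450, 192, 44), (460, 193, 43), (470, 192, 43), (480, 194, 44), (490, 193, 43), (500, 192, 42), (510, 191, 42), (520, 190, 41), (530, 186, 40), (540, 10, 13), (550, 18, 20)]
```

Call:
jog_arm --pt "0.001 0 0.0035 0 0 0 50" --pt "0.001 0 0.0035 0 0 0 50" --pt "0.001 0 0.0035 0 0 0 0" --pt "0.001 0 0.0035 0 0 0 0" --pt "0.001 0 0.0035 0 0 0 0" --pt "0.001 0 0.0035 0 0 0 0" --pt "0.001 0 0.0035 0 0 0 0" --pt "0.001 0 0.0035 0 0 0 0" --force 60

```text
time: 3.7
tool_pos: [0.4703, -0.246, 0.0521]
tcp_rot: [1.194, 1.216, -1.198]
wrist_force: [-1.7, 0.8, 5.7]
width: 0.132
```

```bash
python3 - <<'E'
from h import *
np.set_printoptions(precision=4,suppress=True)
s=monitor.read_state();print(s['tool_pos'],s['wrist_force'],s['width'])
for i in range(4):
    imaging.read_camera('wrist'); s=monitor.read_state();print(s['tool_pos'],s['tcp_rot'])
print(Tw())
E
```

```text
[ 0.4703 -0.246   0.0521] [-1.7047  0.7604  5.6571] 0.1323774388966168
[ 0.4703 -0.246   0.0521] [ 1.1942  1.216  -1.1977]
[ 0.4703 -0.246   0.0521] [ 1.1942  1.2161 -1.1977]
[ 0.4703 -0.246   0.0521] [ 1.1943  1.216  -1.1977]
[ 0.4703 -0.246   0.0521] [ 1.1941  1.216  -1.1977]
[[-0.0004  0.9998  0.0177  0.4703]
 [-0.0025  0.0177 -0.9998 -0.246 ]
 [-1.     -0.0005  0.0025  0.0521]
 [ 0.      0.      0.      1.    ]]
```

Call:
jog_arm --pt "-0.015 0 0 0 0 0 0" --pt "-0.035 0 0 0 0 0 0" --pt "-0.07 0 0 0 0 0 0" --pt "-0.11 0 0 0 0 0 0" --pt "-0.15 0 0 0 0 0 0" --pt "-0.164 0 0 0 0 0 0" --pt "-0.164 0.015 -0.04 -0.09 0 0 0" --pt "-0.164 0.03 -0.08 -0.09 0 0 0" --pt "-0.164 0.045 -0.12 -0.09 0 0 0" --pt "-0.164 0.06 -0.16 -0.09 0 0 0" --pt "-0.164 0.074 -0.2 -0.09 0 0 0" --pt "-0.164 0.089 -0.24 -0.09 0 0 0" --pt "-0.164 0.103 -0.27 -0.09 0 0 0" --pt "-0.164 0.103 -0.279 -0.09 0 0 0" --pt "-0.164 0.103 -0.279 -0.09 0 0 0" --pt "-0.164 0.103 -0.279 -0.09 0 0 0" --pt "-0.164 0.103 -0.279 -0.09 0 0 0" --pt "-0.164 0.103 -0.279 -0.09 0 0 0"

```text
time: 5.7
tool_pos: [0.5681, 0.0339, 0.2153]
tcp_rot: [1.129, 1.256, -1.133]
wrist_force: [-0.8, 0.4, -0.2]
width: 0.132
```

```bash
python3 - <<'E'
from h import *
np.set_printoptions(precision=4,suppress=True)
t=Tw();np.save('t3.npy',t);im=imaging.read_camera('wrist');cv2.imwrite('pics/w3.png',im);print(t)
cv2.imwrite('pics/w3b.png',cv2.resize(im,(800,600),interpolation=cv2.INTER_CUBIC))
cv2.imwrite('pics/top3.png',imaging.read_camera('top'));cv2.imwrite('pics/scene3.png',imaging.read_camera('scene'))
s=monitor.read_state();print(s['time'],s['q'],s['wrist_force'],s['width'],s['tool_pos'])
E
```

```text
[[-0.0007  0.9944  0.1057  0.5681]
 [-0.0027  0.1057 -0.9944  0.0339]
 [-1.     -0.0009  0.0026  0.2153]
 [ 0.      0.      0.      1.    ]]
5.85 [ 0.0182  0.076   1.8516 -0.0027  1.2142 -0.0872] [-0.0567 -0.5257 -0.8256] 0.13117300622402972 [0.5683 0.0344 0.2156]
```

View pics/w3b.png

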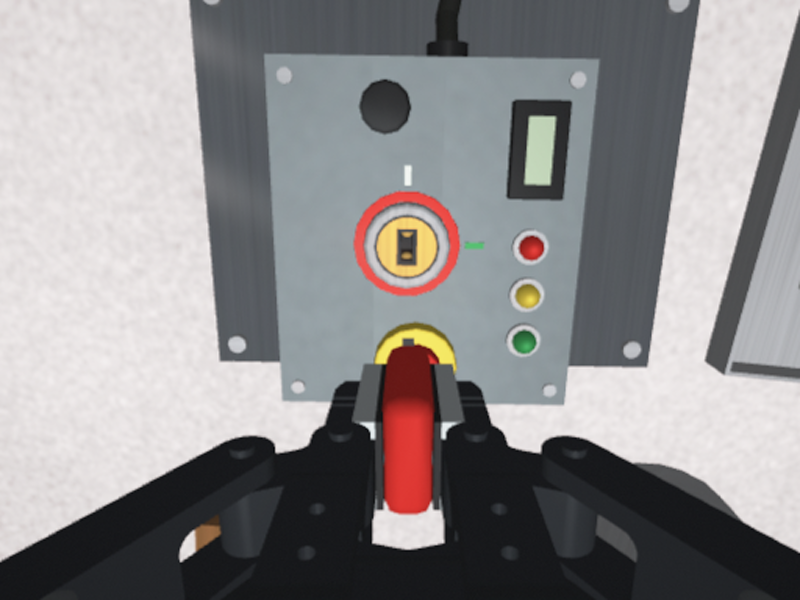

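The wrist view shows the keyway at (407,247), with its long axis pointing at the white tick (407,175). The panel edges are rotated about 0.0145 rad from the tool axes, and the blade tip shows just above the held red head at (408,343).

```bash
python3 - <<'E'
from h import *
np.set_printoptions(precision=4,suppress=True)
t=np.load('t3.npy');p,T=cam('wrist',t);im=cv2.imread('pics/w3.png').astype(int)
b,g,r=im[...,0],im[...,1],im[...,2];k=.64
# brass disc (face) and red ring
def ell(m):
    c,_=cv2.findContours(m.astype(np.uint8),cv2.RETR_EXTERNAL,cv2.CHAIN_APPROX_NONE); c=max(c,key=cv2.contourArea); return cv2.fitEllipse(c),cv2.contourArea(c)
sub=np.zeros(b.shape,bool);sub[115:195,220:300]=1
br=sub&(r-b>60)&(g-b>35); e,a=ell(br);print('brass',e,a,onplane(p,T,*e[0],.104))
rg=sub&(r-g>90); e,a=ell(rg);print('ring',e,a,onplane(p,T,*e[0],.097))
sl=sub&(b<60)&(g<70)&(r<80); sl[:145]=0;sl[172:]=0;sl[:,250:272]&=True;sl[:,:250]=0;sl[:,272:]=0
ys,xs=np.where(sl);print('slot',xs.min(),xs.max(),ys.min(),ys.max(),onplane(p,T,(xs.min()+xs.max())/2,(ys.min()+ys.max())/2,.104))
K=onplane(p,T,407*k,247*k,.104);print('K',K)
for q in([.04,0,-.0005],[.032,0,-.0005],[.010,0,-.0005]): print('tip',proj(p,T,(t@np.append(q,1))[:3])/k)
print('K rel tool',np.linalg.inv(t)@np.append(K,1))
q=[onplane(p,T,u*k,v*k,.096) for u,v in((265,54),(598,59),(565,404),(283,401))];print(np.array(q));d=q[1]-q[0];print(np.arctan2(d[1],d[0]));d=q[2]-q[3];print(np.arctan2(d[1],d[0]))
print(np.mean(q,0))
a=im[185:240,235:290].astype(np.uint8);cv2.imwrite('pics/w3c.png',cv2.resize(a,(600,600),interpolation=cv2.INTER_NEAREST))
E
```

```text
brass ((259.9901428222656, 157.60531616210938), (37.48365020751953, 37.86552047729492), 92.27522277832031) 1113.0 [0.564  0.0576 0.104 ]
ring ((259.9052429199219, 155.42971801757812), (65.67759704589844, 66.25444793701172), 88.94284057617188) 3416.0 [0.5639 0.058  0.097 ]
slot 257 263 151 166 [0.5641 0.0569 0.104 ]
K [0.5644 0.0573 0.104 ]
tip [409.7359 345.6505]
tip [409.8164 353.7265]
tip [410.0766 379.8264]
K rel tool [ 0.1112 -0.001  -0.0239  1.    ]
[[ 0.4924  0.1358  0.096 ]
 [ 0.6406  0.1493  0.096 ]
 [ 0.6569 -0.0192  0.096 ]
 [ 0.5077 -0.0333  0.096 ]]
0.09063813386672814
0.09375052910841779
[0.5744 0.0582 0.096 ]
```

View pics/w3c.png

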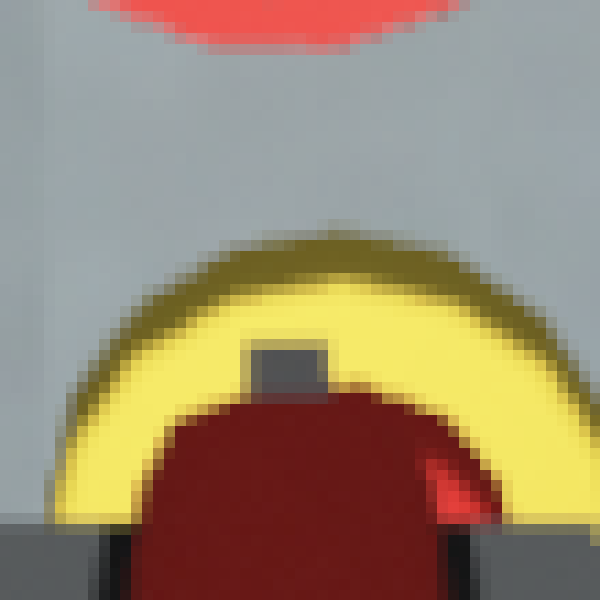

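Call:
jog_arm --pt "0 -0.0003 -0.012 0.008 0 0 0" --pt "0 -0.0007 -0.0239 0.015 0 0 0" --pt "0.03 -0.0007 -0.0239 0.015 0 0 0" --pt "0.055 -0.0007 -0.0239 0.015 0 0 0" --pt "0.068 -0.0007 -0.0239 0.015 0 0 0" --pt "0.068 -0.0007 -0.0239 0.015 0 0 0" --pt "0.068 -0.0007 -0.0239 0.015 0 0 0" --pt "0.068 -0.0007 -0.0239 0.015 0 0 0" --pt "0.071 -0.0007 -0.0239 0.015 0 0 0" --pt "0.074 -0.0007 -0.0239 0.015 0 0 0" --pt "0.074 -0.0007 -0.0239 0.015 0 0 0" --pt "0.074 -0.0007 -0.0239 0.015 0 0 0"

```text
time: 7.05
tool_pos: [0.565, 0.0578, 0.1415]
tcp_rot: [1.14, 1.249, -1.143]
wrist_force: [-1.3, 0.1, -0.7]
width: 0.131
```

```bash
python3 - <<'E'
from h import *
np.set_printoptions(precision=4,suppress=True)
s=monitor.read_state();t=Tw();print(t,s['wrist_force'],s['torque'],s['time'])
im=imaging.read_camera('wrist');cv2.imwrite('pics/w4.png',im)
im2=imaging.read_camera('scene');cv2.imwrite('pics/s4.png',im2)
p,T=cam('scene');c=proj(p,T,[.564,.0576,.12]).astype(int);print(c)
a=cv2.resize(im2[c[1]-35:c[1]+35,c[0]-35:c[0]+35],(560,560),interpolation=cv2.INTER_CUBIC);cv2.imwrite('pics/s4c.png',a)
E
```

```text
[[-0.0003  0.9958  0.0911  0.565 ]
 [-0.0025  0.0911 -0.9958  0.0578]
 [-1.     -0.0005  0.0025  0.1415]
 [ 0.      0.      0.      1.    ]] [-1.3255  0.0851 -0.7196] [-0.0131 -0.0326 -0.0184] 7.05
[339 155]
```

View pics/s4c.png

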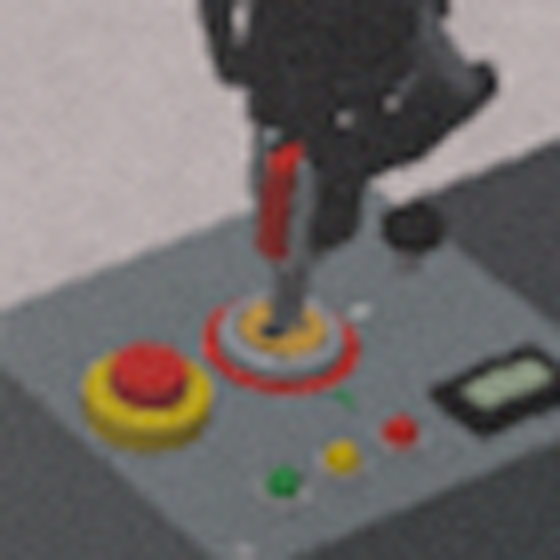

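In the scene crop the key's tip sits at the keyway, with the slot's -y end visible beside it at (270,325). There is no contact force, so I'll go on gently.

Call:
jog_arm --pt "0.002 0 0 0 0 0 0" --pt "0.004 0 0 0 0 0 0" --pt "0.005 0 0 0 0 0 0" --pt "0.006 0 0 0 0 0 0" --pt "0.006 0 0 0 0 0 0"

```text
time: 7.65
tool_pos: [0.5651, 0.0576, 0.1355]
tcp_rot: [1.139, 1.249, -1.143]
wrist_force: [0.5, -1.4, 0.3]
width: 0.129
```

Call:
jog_arm --pt "0.001 0 0 0 0 0 0" --pt "0.002 0 0 0 0 0 0" --pt "0.003 0 0 0 0 0 0" --pt "0.004 0 0 0 0 0 0" --pt "0.004 0 0 0 0 0 0"

```text
time: 8.15
tool_pos: [0.5656, 0.0569, 0.1316]
tcp_rot: [1.139, 1.247, -1.143]
wrist_force: [0.0, -4.2, 2.4]
width: 0.132
```

The lock pushes the key towards -y with 4 N, so I'll give way 0.7 mm that way and go on with a little rocking.

Call:
jog_arm --pt "0 0 0.0007 0 0 0 0" --pt "0.001 0 0.0007 0.04 0 0 0" --pt "0.002 0 0.0007 -0.04 0 0 0" --pt "0.003 0 0.0007 0.04 0 0 0" --pt "0.004 0 0.0007 -0.04 0 0 0" --pt "0.005 0 0.0007 0 0 0 0" --pt "0.005 0 0.0007 0 0 0 0"

```text
time: 8.85
tool_pos: [0.5658, 0.0568, 0.1282]
tcp_rot: [1.141, 1.248, -1.143]
wrist_force: [-3.7, -0.9, 10.0]
width: 0.131
```

```bash
python3 - <<'E'
from h import *
np.set_printoptions(precision=4,suppress=True)
s=monitor.read_state();print(Tw(),s['wrist_force'],s['torque'],s['time'])
E
```

```text
[[ 0.0014  0.9959  0.0903  0.5658]
 [-0.0028  0.0903 -0.9959  0.0568]
 [-1.      0.0011  0.0029  0.1282]
 [ 0.      0.      0.      1.    ]] [-3.7277 -0.9271 10.0139] [-0.2397  0.6173 -0.0467] 8.85
```

Call:
jog_arm --pt "0.0015 -0.0005 0 0.05 0 0 0" --pt "0.002 -0.0005 0 -0.05 0 0 0" --pt "0.0025 -0.0005 0 0.05 0 0 0" --pt "0.003 -0.0005 0 -0.05 0 0 0" --pt "0.0035 -0.0005 0 0.05 0 0 0" --pt "0.004 -0.0005 0 0 0 0 0" --pt "0.004 -0.0005 0 0 0 0 0"

```text
time: 9.55
tool_pos: [0.5656, 0.0575, 0.1254]
tcp_rot: [1.142, 1.248, -1.141]
wrist_force: [-2.4, -1.8, 7.3]
width: 0.135
```

Call:
jog_arm --pt "0.0015 -0.0004 0.0004 0.05 0 0 0" --pt "0.0025 -0.0004 0.0004 -0.05 0 0 0" --pt "0.0035 -0.0004 0.0004 0.05 0 0 0" --pt "0.0045 -0.0004 0.0004 -0.05 0 0 0" --pt "0.005 -0.0004 0.0004 0.05 0 0 0" --pt "0.0055 -0.0004 0.0004 -0.05 0 0 0" --pt "0.006 -0.0004 0.0004 0 0 0 0" --pt "0.006 -0.0004 0.0004 0 0 0 0"

```text
time: 10.35
tool_pos: [0.5657, 0.0574, 0.1211]
tcp_rot: [1.144, 1.248, -1.141]
wrist_force: [-3.1, -1.9, 10.7]
width: 0.134
```

Call:
jog_arm --pt "0.0015 -0.0004 0.0003 0.05 0 0 0" --pt "0.003 -0.0004 0.0003 -0.05 0 0 0" --pt "0.004 -0.0004 0.0003 0.05 0 0 0" --pt "0.005 -0.0004 0.0003 -0.05 0 0 0" --pt "0.006 -0.0004 0.0003 0.05 0 0 0" --pt "0.0065 -0.0004 0.0003 -0.05 0 0 0" --pt "0.007 -0.0004 0.0003 0 0 0 0" --pt "0.007 -0.0004 0.0003 0 0 0 0"

```text
time: 11.15
tool_pos: [0.5655, 0.0574, 0.1148]
tcp_rot: [1.145, 1.247, -1.141]
wrist_force: [-1.0, -2.5, 5.0]
width: 0.13
```

Call:
jog_arm --pt "0.001 0 0.0003 0.03 0 0 0" --pt "0.002 0 0.0003 -0.03 0 0 0" --pt "0.003 0 0.0003 0.03 0 0 0" --pt "0.003 0 0.0003 0 0 0 0" --pt "0.003 0 0.0003 0 0 0 0" --pt "0.003 0 0.0003 0 0 0 0"

```text
time: 11.75
tool_pos: [0.5657, 0.0574, 0.1137]
tcp_rot: [1.146, 1.247, -1.141]
wrist_force: [-4.2, -2.7, 12.5]
width: 0.133
```

```bash
python3 - <<'E'
from h import *
np.set_printoptions(precision=4,suppress=True)
s=monitor.read_state();print(Tw(),s['wrist_force'],s['torque'],s['time'],s['q'])
im2=imaging.read_camera('scene');c=[339,155]
a=cv2.resize(im2[c[1]-35:c[1]+35,c[0]-35:c[0]+35],(560,560),interpolation=cv2.INTER_CUBIC);cv2.imwrite('pics/s5c.png',a)
E
```

```text
[[ 0.0037  0.9961  0.0887  0.5657]
 [ 0.0005  0.0887 -0.9961  0.0574]
 [-1.      0.0037 -0.0001  0.1137]
 [ 0.      0.      0.      1.    ]] [-4.1525 -2.7447 12.4795] [-0.48    0.7907  0.0224] 11.75 [ 0.0572  0.1643  1.9531  0.0003  1.0204 -0.0318]
```

View pics/s5c.png

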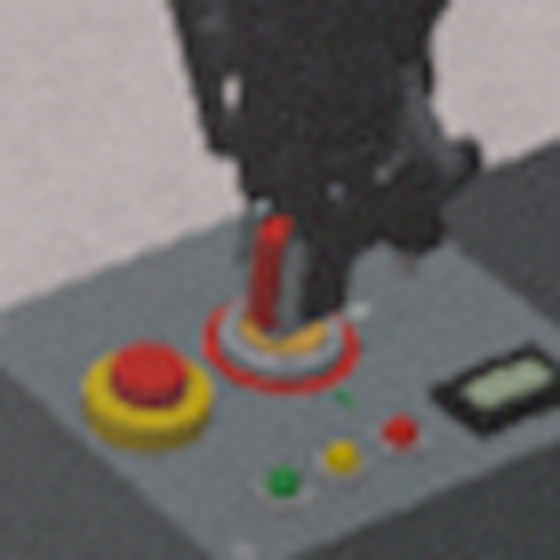

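The scene crop shows the head resting just above the lock face, with the shoulder on it at (262,322). I'll press once more to confirm it doesn't go deeper.

Call:
jog_arm --pt "0.003 -0.0004 0.0003 0.04 0 0 0" --pt "0.004 -0.0004 0.0003 -0.04 0 0 0" --pt "0.004 -0.0004 0.0003 0.04 0 0 0" --pt "0.004 -0.0004 0.0003 0 0 0 0" --pt "0.004 -0.0004 0.0003 0 0 0 0" --pt "0.003 -0.0004 0.0003 0 0 0 0" --pt "0.003 -0.0004 0.0003 0 0 0 0"

```text
time: 12.5
tool_pos: [0.5657, 0.0574, 0.1135]
tcp_rot: [1.146, 1.247, -1.14]
wrist_force: [-6.7, -2.4, 17.1]
width: 0.134
```

Call:
jog_arm --pt "0.0015 -0.0006 0.0002 0 0 0 0" --pt "0.0015 -0.0006 0.0002 0.08 0 0 0" --pt "0.0015 -0.0006 0.0002 0.16 0 0 0" --pt "0.0015 -0.0006 0.0002 0.24 0 0 0" --pt "0.0015 -0.0006 0.0002 0.32 0 0 0" --pt "0.0015 -0.0006 0.0002 0.4 0 0 0" --pt "0.0015 -0.0006 0.0002 0.5 0 0 0" --pt "0.0015 -0.0006 0.0002 0.6 0 0 0" --pt "0.0015 -0.0006 0.0002 0.6 0 0 0" --force 80

```text
time: 13.4
tool_pos: [0.5656, 0.0571, 0.1137]
tcp_rot: [1.581, 0.919, -1.571]
wrist_force: [-2.2, -3.9, 10.6]
width: 0.131
```

```bash
python3 - <<'E'
from h import *
np.set_printoptions(precision=4,suppress=True)
s=monitor.read_state();t=Tw();print(t,s['wrist_force'],s['torque'],s['time'],s['q'],np.arctan2(t[1,1],t[0,1]), t[:3,:3].T@s['wrist_force'])
E
```

```text
[[ 0.0057  0.8712 -0.4908  0.5656]
 [ 0.0008 -0.4909 -0.8712  0.0571]
 [-1.      0.0045 -0.0035  0.1137]
 [ 0.      0.      0.      1.    ]] [-2.2333 -3.8764 10.5623] [-0.7726  0.5426 -0.018 ] 13.4 [0.0564 0.163  1.9548 0.0006 1.0181 0.5691] -0.5130747151130199 [-10.5781   0.005    4.4362]
```

Call:
jog_arm --pt "0.0015 0 0.0004 0.1 0 0 0" --pt "0.0015 0 0.0004 0.2 0 0 0" --pt "0.0015 0 0.0004 0.3 0 0 0" --pt "0.0015 0 0.0004 0.4 0 0 0" --pt "0.0015 0 0.0004 0.5 0 0 0" --pt "0.0015 0 0.0004 0.6 0 0 0" --pt "0.0015 0 0.0004 0.7 0 0 0" --pt "0.0015 0 0.0004 0.8 0 0 0" --pt "0.0015 0 0.0004 0.9 0 0 0" --pt "0.0015 0 0.0004 1.0 0 0 0" --pt "0.0015 0 0.0004 1.07 0 0 0" --pt "0.0015 0 0.0004 1.14 0 0 0" --pt "0.0015 0 0.0004 1.14 0 0 0" --pt "0.0015 0 0.0004 1.14 0 0 0"

```text
time: 14.8
tool_pos: [0.5652, 0.0571, 0.1136]
tcp_rot: [-2.184, 0.088, 2.173]
wrist_force: [-4.4, -1.4, 11.3]
width: 0.128
```

```bash
python3 - <<'E'
from h import *
np.set_printoptions(precision=4,suppress=True)
s=monitor.read_state();t=Tw();print(t,s['wrist_force'],s['torque'],s['time'],s['q'],np.arctan2(t[1,1],t[0,1]), t[:3,:3].T@s['wrist_force'])
im=imaging.read_camera('wrist');cv2.imwrite('pics/w6.png',cv2.resize(im,(800,600),interpolation=cv2.INTER_CUBIC))
E
```

```text
[[ 0.0051 -0.0821 -0.9966  0.5652]
 [ 0.0015 -0.9966  0.0821  0.0571]
 [-1.     -0.0019 -0.0049  0.1136]
 [ 0.      0.      0.      1.    ]] [-4.4303 -1.4134 11.2867] [-0.4431  0.8847  0.1485] 14.8 [0.0561 0.1625 1.9553 0.0014 1.0186 1.7084] -1.6529872128807412 [-11.3111   1.751    4.2436]
```

View pics/w6.png

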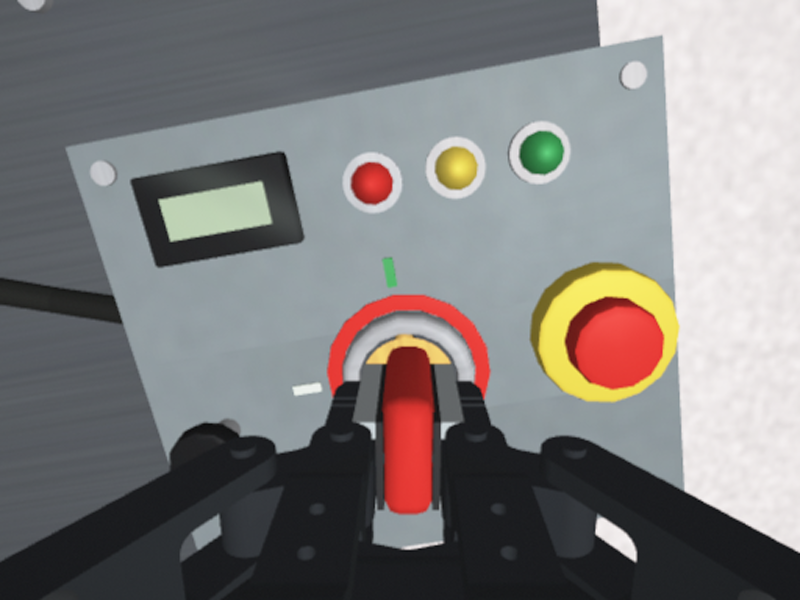

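The wrist view shows the key past the green START tick (390,272), with the head still square between the pads. The stop button (615,340) is well clear. Turning a touch more and holding for over a second.

Call:
jog_arm --pt "0.0015 0.0002 0.0003 0.04 0 0 0" --pt "0.0015 0.0002 0.0003 0.04 0 0 0" --pt "0.0015 0.0002 0.0003 0.04 0 0 0" --pt "0.0015 0.0002 0.0003 0.04 0 0 0" --pt "0.0015 0.0002 0.0003 0.04 0 0 0" --pt "0.0015 0.0002 0.0003 0.04 0 0 0" --pt "0.0015 0.0002 0.0003 0.04 0 0 0" --pt "0.0015 0.0002 0.0003 0.04 0 0 0" --pt "0.0015 0.0002 0.0003 0.04 0 0 0" --pt "0.0015 0.0002 0.0003 0.04 0 0 0" --pt "0.0015 0.0002 0.0003 0.04 0 0 0" --pt "0.0015 0.0002 0.0003 0.04 0 0 0" --pt "0.0015 0.0002 0.0003 0.04 0 0 0" --pt "0.0015 0.0002 0.0003 0.04 0 0 0"

```text
time: 16.25
tool_pos: [0.5651, 0.0571, 0.1137]
tcp_rot: [-2.163, 0.129, 2.152]
wrist_force: [-3.1, -2.7, 10.7]
width: 0.128
```

```bash
python3 - <<'E'
from h import *
np.set_printoptions(precision=4,suppress=True)
s=monitor.read_state();t=Tw();print(s['tool_pos'],s['wrist_force'],s['torque'],s['time'],s['width'],np.arctan2(t[1,1],t[0,1]),s['joint_vel'])
im=imaging.read_camera('top');cv2.imwrite('pics/top7.png',cv2.resize(im,(800,600)))
a=cv2.imread('pics/top0.png').astype(int)
for n,(u,v) in dict(pan=(244,137),tin=(298,157),blue=(258,227),black=(292,223),tape=(368,250),drv=(353,193)).items():
    print(n,np.abs(im[v-12:v+12,u-12:u+12].astype(int)-a[v-12:v+12,u-12:u+12]).mean())
E
```

```text
[0.5651 0.0571 0.1137] [-3.1018 -2.7148 10.6587] [-0.5516  0.6461  0.1854] 16.25 0.12834470007937568 -1.6925471845278035 [ 0.0001 -0.0002  0.0001 -0.0002  0.0002  0.0006]
pan 7.2407407407407405
tin 6.980324074074074
blue 5.609375
black 5.62037037037037
tape 6.900462962962963
drv 6.9375
```

```bash
python3 -c "
from workcell import finish_job
print(finish_job())"
```

```text
the job is handed in; nothing more can be done
None
```

I took the red key from the block, rocked it past the pins until it was fully home, and turned it about 1.78 rad clockwise to START. I handed the job in at about 16.3 s with the key still gripped at 80 N and held against the spring.

- **Key home:** the last measured TCP height was 0.1137 m, against 0.114 m expected with the key home. Pressing harder, to 17 N, did not move it any deeper, and no force reading came near the limits.
- **At START:** torque about the key axis rose from 0.15 to 0.185 N m over the last 0.04 rad, which means it is resting on the stop. The arm was at rest.
- **Rest of the bench:** the other two keys and the loose things look unchanged in the top view apart from image noise. The stop button was clear of the gripper in the last wrist picture.

I had no direct reading of the ignition angle or the finger contact force. I inferred both from the pose, the torque and the gripper width. No check failed or disagreed.

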